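# Kit parts for two alternator overhauls

## Task

Make up the parts kits for the two alternator overhauls: the bright new V-belt pulley and the large black-sealed bearing go in the red tray; the dark ribbed pulley, the small green-sealed bearing and the brush holder go in the blue tray. Give each part a compartment of its own (any one in its tray) and set it down flat, the same way up as it lies now, without dropping it. Leave the rusty old pulley, the white egg cup and the spring where they are.

Things in the scene. Friction and masses are not known exactly. Their poses are not given: they have to be found in the camera images.
- red_tray: Red folded sheet-steel tray, 250 (x) x 116 (y) x 18 mm high, fixed to the bench; walls and floor 3 mm. Two cross walls (top 16 mm above the bench) part it into three equal compartments in a row along its x axis, each 79 (x) x 110 (y) mm inside, centred at x = -82.3, 0 and +82.3 mm, y = 0. Origin: centre of the underside; the inner floor is at z = +3 mm; z up.
- blue_tray: Blue folded sheet-steel tray, 250 (x) x 116 (y) x 18 mm high, fixed to the bench; walls and floor 3 mm. Two cross walls (top 16 mm above the bench) part it into three equal compartments in a row along its x axis, each 79 (x) x 110 (y) mm inside, centred at x = -82.3, 0 and +82.3 mm, y = 0. Origin: centre of the underside; the inner floor is at z = +3 mm; z up.
- v_pulley: Bright silver aluminium V-belt pulley lying flat, one deep V groove round its middle: 58 mm diameter, 24 mm high, flanges 6 mm thick at top and bottom, 17 mm bore, 0.26 kg. Origin: centre of the underside, z up; stands or lies level on the bench at the start.
- ribbed_pulley: Dark iron-grey multi-rib belt pulley standing on its end, fine grooves round it and a brass bush in its 17 mm bore: 52 mm diameter, 36 mm high, 0.33 kg. Origin: centre of the underside, z up; stands or lies level on the bench at the start.
- large_bearing: Large ball bearing lying flat: steel rings with a black seal between them, 47 mm diameter, 17 mm bore, 14 mm high, 0.11 kg. Origin: centre of the underside, z up; stands or lies level on the bench at the start.
- small_bearing: Small ball bearing lying flat: steel rings with a green seal between them, 35 mm diameter, 15 mm bore, 11 mm high, 0.045 kg. Origin: centre of the underside, z up; stands or lies level on the bench at the start.
- brush_holder: Alternator brush holder lying flat: black plastic block with a finned aluminium heat sink on top and two dark carbon brushes sticking out at its +x end. 30 mm wide (y), 56 mm long (x from -26 to +30 mm), 20 mm high; the 30 mm wide block with parallel sides to grip runs from x = -26 to +14 mm, 0.06 kg. Origin: centre of the underside, z up; stands or lies level on the bench at the start.
- old_pulley: Worn-out rust-brown V-belt pulley lying flat, 60 mm diameter, 22 mm high; belongs to no kit and stays. Origin: centre of the underside, z up; stands or lies level on the bench at the start.
- egg_cup: White china egg cup, 47 mm diameter, 50 mm high, on a narrower foot; stays. Origin: centre of the underside, z up; stands or lies level on the bench at the start.
- spring: Dark steel coil spring lying on its side along its x axis, 58 mm long, 21 mm diameter; it does not roll; stays. Origin: centre of the underside, z up; stands or lies level on the bench at the start.
Things that resemble listed ones, but are neither listed nor needed, are in the scene too. What is shaped like the large_bearing but yellow is not meant.

How it is judged (in metres and radians):
At the end, for the whole second after the job is handed in: Every part alone in a compartment of its tray (centre within 30 mm along, 45 mm across), flat on the floor (4 mm, tilt under 0.12 rad), same way up, released, at rest (under 0.02 m/s); old pulley, egg cup and spring within 25 mm of where they lay (y of v_pulley in the frame of red_tray between -0.045 and 0.045 m and z of v_pulley in the frame of red_tray between 0 and 0.007 m and angle between each of v_pulley, large_bearing, ribbed_pulley, small_bearing, brush_holder's own z axis and vertical below 0.12 rad and linear speed of each of v_pulley, large_bearing, ribbed_pulley, small_bearing, brush_holder below 0.02 m/s and contact force between each of v_pulley, large_bearing, ribbed_pulley, small_bearing, brush_holder and the fingers below 0.05 N and y of large_bearing in the frame of red_tray between -0.045 and 0.045 m and z of large_bearing in the frame of red_tray between 0 and 0.007 m and ((x of v_pulley in the frame of red_tray between -0.1123 and -0.0523 m and x of large_bearing in the frame of red_tray between -0.03 and 0.03 m) or (x of v_pulley in the frame of red_tray between -0.1123 and -0.0523 m and x of large_bearing in the frame of red_tray between 0.0523 and 0.1123 m) or (x of v_pulley in the frame of red_tray between -0.03 and 0.03 m and x of large_bearing in the frame of red_tray between -0.1123 and -0.0523 m) or (x of v_pulley in the frame of red_tray between -0.03 and 0.03 m and x of large_bearing in the frame of red_tray between 0.0523 and 0.1123 m) or (x of v_pulley in the frame of red_tray between 0.0523 and 0.1123 m and x of large_bearing in the frame of red_tray between -0.1123 and -0.0523 m) or (x of v_pulley in the frame of red_tray between 0.0523 and 0.1123 m and x of large_bearing in the frame of red_tray between -0.03 and 0.03 m)) and y of ribbed_pulley in the frame of blue_tray between -0.045 and 0.045 m and z of ribbed_pulley in the frame of blue_tray between 0 and 0.007 m and y of small_bearing in the frame of blue_tray between -0.045 and 0.045 m and z of small_bearing in the frame of blue_tray between 0 and 0.007 m and y of brush_holder in the frame of blue_tray between -0.045 and 0.045 m and z of brush_holder in the frame of blue_tray between 0 and 0.007 m and ((x of ribbed_pulley in the frame of blue_tray between -0.1123 and -0.0523 m and x of small_bearing in the frame of blue_tray between -0.03 and 0.03 m and x of brush_holder in the frame of blue_tray between 0.0523 and 0.1123 m) or (x of ribbed_pulley in the frame of blue_tray between -0.1123 and -0.0523 m and x of small_bearing in the frame of blue_tray between 0.0523 and 0.1123 m and x of brush_holder in the frame of blue_tray between -0.03 and 0.03 m) or (x of ribbed_pulley in the frame of blue_tray between -0.03 and 0.03 m and x of small_bearing in the frame of blue_tray between -0.1123 and -0.0523 m and x of brush_holder in the frame of blue_tray between 0.0523 and 0.1123 m) or (x of ribbed_pulley in the frame of blue_tray between -0.03 and 0.03 m and x of small_bearing in the frame of blue_tray between 0.0523 and 0.1123 m and x of brush_holder in the frame of blue_tray between -0.1123 and -0.0523 m) or (x of ribbed_pulley in the frame of blue_tray between 0.0523 and 0.1123 m and x of small_bearing in the frame of blue_tray between -0.1123 and -0.0523 m and x of brush_holder in the frame of blue_tray between -0.03 and 0.03 m) or (x of ribbed_pulley in the frame of blue_tray between 0.0523 and 0.1123 m and x of small_bearing in the frame of blue_tray between -0.03 and 0.03 m and x of brush_holder in the frame of blue_tray between -0.1123 and -0.0523 m)) and distance of each of old_pulley, egg_cup, spring from where it was at the start of the episode below 0.025 m); the robot touches nothing.
It fails at once if the old pulley, egg cup or spring was shifted by more than 25 mm (distance of any of old_pulley, egg_cup, spring from where it was at the start of the episode above 0.025 m).
It fails at once if a part was dropped (moving at over 0.7 m/s, as after a fall of 25 mm, with no finger on it) ((contact force between v_pulley and the fingers below 0.05 N and linear speed of v_pulley above 0.7 m/s) or (contact force between large_bearing and the fingers below 0.05 N and linear speed of large_bearing above 0.7 m/s) or (contact force between ribbed_pulley and the fingers below 0.05 N and linear speed of ribbed_pulley above 0.7 m/s) or (contact force between small_bearing and the fingers below 0.05 N and linear speed of small_bearing above 0.7 m/s) or (contact force between brush_holder and the fingers below 0.05 N and linear speed of brush_holder above 0.7 m/s)).
It also fails if it takes over 102 s, if anything falls off the work surface, if the arm or the gripper's body presses on something with over 40 N, if the wrist force passes 120 N, or if a joint passes its speed limit or range.

## Robot

A 6-joint arm with a two-finger parallel gripper is mounted at the origin on the work surface. World frame = base frame: x ahead of the robot, y to its left, z up, the work surface at z = 0. Lengths are in mm, angles in rad, forces in N, time in s.
With the tool pointing down it reaches from about 275 to 1000 mm from the base axis. Payload 8.4 kg.
Tool frame: the origin (TCP) lies at the centre of the arm's flange, where the gripper is bolted on; the fingertips stand 173 mm ahead of it and the grasp point (between the pads) lies 155 mm ahead of it; z points along the fingers, y is the direction in which the jaws open and shut (so a half turn about z gives the same grasp; the last joint's range is limited). The gripper opens to 85 mm and grips with 20 to 120 N. Pads are 22 mm wide; open, the fingers measure 114 mm over their backs; the gripper's body (76 mm by 85 mm) begins 54 mm behind the grasp point. The pads swing forward as they close: fully open they stand 13 mm farther back than shut.
Start: joints at [1.13, 0.353, 1.633, -0, 1.155, -0.002], TCP at [265.533, 565.793, 404.681] pointing down, gripper open.
Joint ranges: [-2.63, 2.63], [-0.92, 2.1], [0.06, 2.66], [-1.3, 4.44], [0, 2.69], [-3.02, 3.02]. Speed limits (rad/s): [2.22, 2.22, 2.79, 3.14, 3.14, 3.14].

## Interface

Orientations are given as a 3x3 rotation matrix whose columns are the frame's x, y, z axes.
In Python, from bench import manip, optics, job gives the robot as it stands.
- The arm moves only by the tool apply_moves, never from a script. Its argument "steps" is a list of rows, each a list of 6 numbers: the shift along the tool's x, y, z in cm, then the turn, a rotation vector about the tool's x, y, z in rad. In form: [[dx, dy, dz, wx, wy, wz], ...]. A call has 1 to 5 rows; each row is the pose to reach, as a shift and turn from the pose commanded when the call began, along the tool's axes at that moment; what a row does not reach only later rows make up. A row lasts 1/8 s, in which the tool goes at most 62.5 mm and 10.7 degrees, less where a joint would pass 70% of its speed; a pose out of reach is approached as far as the arm can. A call with a gripper value outside its range is refused whole. "jaw" is the closure, from 0 (fully open) to 1 (shut), set as the call begins (left out, the last holds). The fingers move at their own pace and stop on an object; "newtons" is the grip in N (left out, the last holds). Time passes only in rows, so rows that repeat a pose let the fingers close. It gives the time, the measured TCP pose, the force and the opening at its end, in the units of the state.
- manip.get_state(): the state, without advancing time (a new reading comes with each control period).
- optics.snapshot(name): name is "scene" or "top"; returns the picture (420x560x3 uint8, red, green, blue); there is no depth.
- optics.camera_model(name): a dict with "intrinsics" (3x3 intrinsics, pixels), "camera_from_world" (4x4, takes a point from world to camera coordinates). Camera axes: x right, y up, looking along -z (the intrinsics and any distortion apply to the point x, -y, -z); pixel columns grow to the right and rows downward; lengths in mm; the calibration is good to about 2 mm. A picture is of the moment at which its call begins. camera_model takes no time and is no camera call.
- job.sign_off(): hands the job in, once; it reports no verdict.
The state is a dict: "t": time; "q": joint angles; "dq": joint speeds; "joint_torque": joint torques, N m; "tool_pos": TCP position; "ee_rot": TCP orientation; "force": force on the tool from outside, world axes, zero at the start; "ft_torque": the same for the moment, N m; "finger_gap": finger opening in mm.
Only numpy, scipy, OpenCV 4.12 (cv2) and the standard library are available. Lean on these libraries where they do the work, as an engineer would, in place of code of your own. Each camera call takes 0.05 s, during which the arm holds its last target.

## Working session

There is one attempt and no reset: what is moved stays moved. The work goes in short steps, Python scripts to look and compute and a tool call to move; the robot and the scene stay as the last step left them, time stands still between calls to the robot, and variables do not carry over. Pictures are saved under pics/ and viewed, and the job is handed in when it is done.

Besides the shell and the picture viewer there is one more tool, called as a command line: name --pt "numbers of a row" for each row, then --argument value for the rest. apply_moves: Moves the arm, as the interface text tells. Its arguments: {"type":"object","properties":{"steps":{"type":"array","items":{"type":"array","items":{"type":"number"}}},"jaw":{"type":"number"},"newtons":{"type":"number"}},"required":["steps"]}

```bash
mkdir -p pics; cat > h.py <<'E'
import numpy as np, cv2
from bench import manip, optics, job
def save(n,im): cv2.imwrite('pics/'+n,im[:,:,::-1])
E
python3 - <<'E'
from h import *
for n in('scene','top'):
    im=optics.snapshot(n); np.save(n,im); save(n+'0.png',im); m=optics.camera_model(n); print(m)
s=manip.get_state(); print(s['t'],s['tool_pos'],s['ee_rot'],s['force'],s['finger_gap'])
E
```

```text
{'intrinsics': array([[432.6960916 ,   0.        , 287.79375178],
       [  0.        , 432.6960916 , 209.55423007],
       [  0.        ,   0.        ,   1.        ]]), 'camera_from_world': array([[ 6.66100608e-01,  7.45838646e-01, -5.89010565e-03,
        -3.40583505e+02],
       [-5.45704257e-01,  4.92715634e-01,  6.77818683e-01,
         2.48602936e+02],
       [ 5.08445516e-01, -4.48281181e-01,  7.35205508e-01,
        -1.36488729e+03],
       [ 0.00000000e+00,  0.00000000e+00,  0.00000000e+00,
         1.00000000e+00]])}
{'intrinsics': array([[517.54662095,   0.        , 283.34585846],
       [  0.        , 517.54662095, 208.24736212],
       [  0.        ,   0.        ,   1.        ]]), 'camera_from_world': array([[-2.83808893e-03, -9.99995383e-01, -1.08562320e-03,
        -1.13897335e+01],
       [ 9.86874272e-01, -2.97613870e-03,  1.61463040e-01,
        -5.22788425e+02],
       [-1.61465525e-01, -6.13127142e-04,  9.86878163e-01,
        -9.41382571e+02],
       [ 0.00000000e+00,  0.00000000e+00,  0.00000000e+00,
         1.00000000e+00]])}
0.1 [265.45566467 565.59511547 404.04486844] [[-9.05269633e-01  4.24837187e-01 -5.04890383e-04]
 [ 4.24837487e-01  9.05268966e-01 -1.09953326e-03]
 [-1.00610229e-05 -1.20987043e-03 -9.99999268e-01]] [ 0.59625657 -0.00216301 -0.36220594] 85.40760043193954
```

View pics/scene0.png

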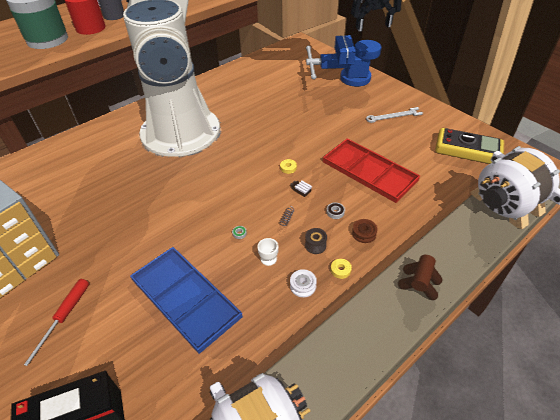

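View pics/top0.png

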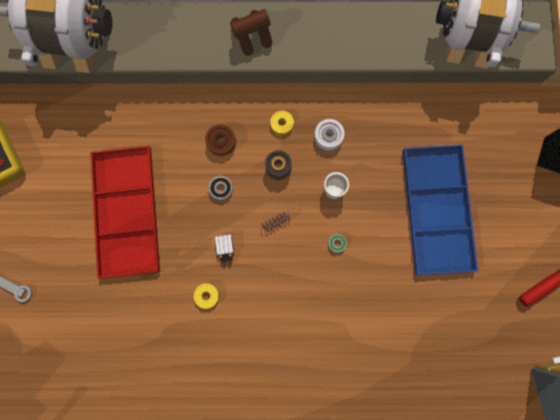

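The top view shows (pixels):
- v_pulley: bright silver at (330,134). Its lookalike is the rusty old_pulley at (220,139).
- ribbed_pulley: dark at (278,164).
- large_bearing: black-sealed at (221,188). Its lookalikes are the yellow rings at (282,122) and (206,296).
- small_bearing: green at (338,243).
- brush_holder: (224,246), brushes pointing down in the image.
- Egg cup at (336,186) and spring at (276,222).

Next I'll check these in a close crop.

```bash
python3 - <<'E'
from h import *
im=np.load('top.npy'); c=im[105:265,190:370]; save('crop.png',cv2.resize(c,None,fx=4.4,fy=3.7*1.0,interpolation=cv2.INTER_CUBIC)[:600])
E
```

```text
(no output)
```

View pics/crop.png

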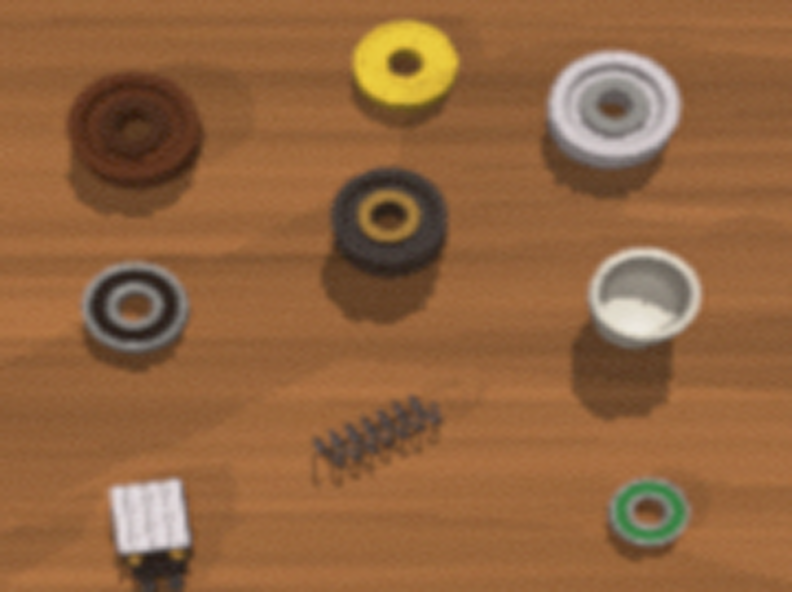

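The crop confirms the choices, so I'll measure silhouettes in both views.

```bash
cat >> h.py <<'E'
def cast(n,uv,z):
    m=optics.camera_model(n);K=m['intrinsics'];T=np.array(m['camera_from_world'])
    R=T[:3,:3];o=-R.T@T[:3,3]
    d=np.linalg.inv(K)@np.array([uv[0],uv[1],1.]);d=R.T@np.array([d[0],-d[1],-d[2]])
    return o+d*(z-o[2])/d[2]
def proj(n,p):
    m=optics.camera_model(n);c=(m['camera_from_world']@np.append(p,1))[:3];q=m['intrinsics']@np.array([c[0],-c[1],-c[2]]);return q[:2]/q[2]
def hsv(im): return [a.astype(int) for a in cv2.split(cv2.cvtColor(im,cv2.COLOR_RGB2HSV))]
def blob(M,near,r):
    M=M.astype(np.uint8).copy();k=np.zeros_like(M);cv2.circle(k,tuple(map(int,near)),r,1,-1);M&=k
    pts=cv2.findNonZero(M);hu=cv2.convexHull(pts);mo=cv2.moments(hu);return np.array([mo['m10']/mo['m00'],mo['m01']/mo['m00']]),cv2.boundingRect(hu),hu
E
cat > meas.py <<'E'
from h import *
near={'v':((329,134),(303,283),24,20),'large':((221,188),(336,210),14,15),'ribbed':((278,165),(316,240),36,18),'small':((338,243),(239,232),11,12),'brush':((224,247),(302,187),20,18)}
for k,(a,b,h,r) in near.items():
    for n,uv in(('top',a),('scene',b)):
        H,S,V=hsv(np.load(n+'.npy'))
        M=((S<75)&(V>60)) if k!='ribbed' else (S<90)
        if k=='large': M=(S<90)
        if k=='small': M=((H>45)&(H<95)&(S>60))|(S<75)
        if k=='brush': M=(S<60)&(V>120)
        try:
            c,bb,hu=blob(M,uv,r); z=h/2 if k!='brush' else h
            print(k,n,c.round(1),bb,cast(n,c,z).round(1))
            if k=='brush':
                q=cv2.minAreaRect(hu);print([cast(n,p,h).round(0).tolist() for p in cv2.boxPoints(q)])
        except Exception as e: print(k,n,e)
for col,rg in(('red',lambda H,S,V:((H<4)|(H>175))&(S>200)&(V>90)),('blue',lambda H,S,V:(H>105)&(H<125)&(S>130))):
    for n in('top','scene'):
        H,S,V=hsv(np.load(n+'.npy'));M=rg(H,S,V).astype(np.uint8)
        cs,_=cv2.findContours(M,cv2.RETR_EXTERNAL,cv2.CHAIN_APPROX_NONE);c=max(cs,key=cv2.contourArea)
        q=cv2.approxPolyDP(cv2.convexHull(c),6,True)[:,0]
        P=[cast(n,p,18).round(0).tolist()[:2] for p in q.astype(float)]
        print(col,n,q.tolist(),P,np.mean(P,0))
E
python3 meas.py
```

```text
v top [328.8 134.2] (314, 119, 31, 32) [ 678.1 -104.6   12. ]
v scene [302.8 282.9] (290, 269, 27, 29) [ 677.1 -103.2   12. ]
large top [220.4 187.7] (209, 176, 24, 25) [570.2 111.9   7. ]
large scene [335.2 210.2] (326, 202, 19, 17) [569.3 113.    7. ]
ribbed top [278.1 164.1] (266, 151, 25, 27) [615.3  -2.7  18. ]
ribbed scene [315.7 240.5] (306, 228, 21, 26) [613.2  -1.   18. ]
small top [337.  243.1] (328, 235, 19, 18) [ 459.5 -117.4    5.5]
small scene [239.  231.9] (232, 226, 15, 13) [ 459.3 -116.1    5.5]
brush top [223.5 244.2] (215, 234, 18, 21) [456.7 102.3  20. ]
[[472.0, 121.0, 20.0], [477.0, 89.0, 20.0], [441.0, 84.0, 20.0], [437.0, 115.0, 20.0]]
brush scene [302.9 186.7] (295, 181, 17, 13) [459.2 101.2  20. ]
[[444.0, 83.0, 20.0], [428.0, 115.0, 20.0], [473.0, 120.0, 20.0], [487.0, 88.0, 20.0]]
red top [[148, 147], [158, 270], [98, 277], [91, 155]] [[651.0, 256.0], [408.0, 227.0], [395.0, 341.0], [635.0, 368.0]] [522.25 298.  ]
red scene [[86, 281], [62, 321], [54, 319]] [[353.0, -462.0], [413.0, -541.0], [398.0, -552.0]] [ 388.         -518.33333333]
blue top [[461, 146], [476, 269], [417, 273], [405, 150]] [[651.0, -366.0], [408.0, -381.0], [401.0, -268.0], [643.0, -255.0]] [ 525.75 -317.5 ]
blue scene [[171, 248], [241, 313], [199, 352], [131, 276]] [[400.0, -272.0], [647.0, -253.0], [660.0, -367.0], [408.0, -381.0]] [ 528.75 -318.25]
```

```bash
cat > go.py <<'E'
import sys
from h import *
from scipy.spatial.transform import Rotation as R
def rows(*wps):
    s=manip.get_state();p=np.array(s['tool_pos']);M=np.array(s['ee_rot'])
    for x,y,z,a in wps:
        a=np.radians(a);Y=np.array([np.cos(a),np.sin(a),0]);Z=np.array([0,0,-1.]);X=np.cross(Y,Z)
        w=R.from_matrix(M.T@np.stack([X,Y,Z],1)).as_rotvec()
        print(np.round(np.append(M.T@(np.array([x,y,z])-p)/10,w),3).tolist())
if __name__=='__main__':
    s=manip.get_state();print('t',s['t'].__round__(2),np.round(s['tool_pos'],1),'F',np.round(s['force'],1),'gap',round(s['finger_gap'],1),'q',np.round(s['q'],2))
    rows(*[list(map(float,a.split(','))) for a in sys.argv[1:]])
E
python3 go.py 678,-104,300,90 678,-104,215,90
```

```text
t 0.1 [265.5 565.6 404. ] F [ 0.6 -0.  -0.4] gap 85.4 q [ 1.13  0.35  1.63 -0.    1.16 -0.  ]
[-65.793, -43.077, 10.457, -0.001, -0.0, -0.439]
[-65.793, -43.067, 18.957, -0.001, -0.0, -0.439]
```

apply_moves --pt "-65.8 -43.1 10.4 0 0 -0.44" --pt "-65.8 -43.1 10.4 0 0 -0.44" --pt "-65.8 -43.1 10.4 0 0 -0.44" --pt "-65.8 -43.1 10.4 0 0 -0.44" --pt "-65.8 -43.1 10.4 0 0 -0.44" --jaw 0.2 --newtons 60

```text
t: 0.72
tool_pos: [427.7, 302.0, 363.7]
ee_rot: [[-1.0, -0.002, 0.0], [-0.002, 1.0, -0.0], [-0.0, -0.0, -1.0]]
force: [1.0, 0.2, -1.0]
finger_gap: 68.2
```

```bash
python3 go.py 678,-104,300,90 678,-104,215,90
```

```text
t 0.72 [427.7 302.  363.7] F [ 1.   0.2 -1. ] gap 68.2 q [ 0.61  0.24  1.89 -0.    1.01 -0.96]
[-24.97, -40.637, 6.369, -0.0, 0.0, 0.002]
[-24.969, -40.637, 14.869, -0.0, 0.0, 0.002]
```

apply_moves --pt "-25 -40.6 6.4 0 0 0" --pt "-25 -40.6 6.4 0 0 0" --pt "-25 -40.6 6.4 0 0 0" --pt "-25 -40.6 6.4 0 0 0" --pt "-25 -40.6 6.4 0 0 0"

```text
t: 1.35
tool_pos: [590.5, 38.3, 322.0]
ee_rot: [[-1.0, -0.001, -0.0], [-0.001, 1.0, 0.0], [0.0, 0.0, -1.0]]
force: [1.6, 1.0, 0.9]
finger_gap: 68.4
```

```bash
python3 go.py 678,-104,300,90 678,-104,200,90
```

```text
t 1.35 [590.5  38.3 322. ] F [1.6 1.  0.9] gap 68.4 q [ 0.06  0.39  1.78  0.    0.97 -1.51]
[-8.737, -14.238, 2.195, 0.0, -0.0, 0.001]
[-8.739, -14.239, 12.195, 0.0, -0.0, 0.001]
```

apply_moves --pt "-8.7 -14.2 2.2 0 0 0" --pt "-8.7 -14.2 2.2 0 0 0" --pt "-8.7 -14.2 2.2 0 0 0" --pt "-8.7 -14.2 8 0 0 0" --pt "-8.7 -14.2 12.2 0 0 0"

```text
t: 1.98
tool_pos: [676.4, -102.4, 198.0]
ee_rot: [[-1.0, 0.0, -0.002], [0.0, 1.0, 0.0], [0.002, 0.0, -1.0]]
force: [0.7, -0.6, -0.9]
finger_gap: 68.2
```

```bash
python3 - <<'E'
from h import *
a=optics.snapshot('scene');b=optics.snapshot('top')
from go import rows
print(np.round(manip.get_state()['tool_pos'],1));rows((678,-104,172,90))
c=cv2.resize(a[220:320,250:360],None,fx=5,fy=5);d=cv2.resize(b[90:190,270:380],None,fx=2.2,fy=5)
save('g1.png',np.hstack([c,d]))
print(proj('scene',np.array([678,-104,200-173])),proj('scene',np.array([678,-104,0])))
E
```

```text
[ 674.3 -101.5  195.1]
[-0.386, -0.249, 2.304, 0.001, -0.009, 0.001]
[302.90514198 279.57304211] [302.66770285 286.27939685]
```

View pics/g1.png

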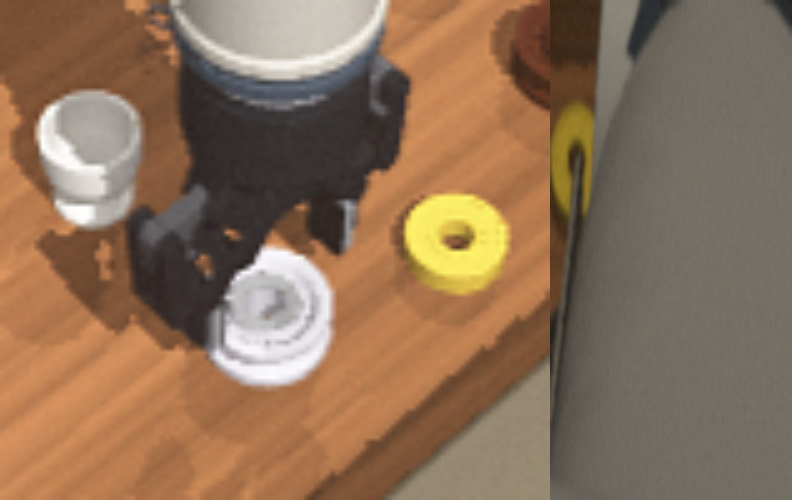

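The gripper straddles the silver pulley: pulley at scene pixel (303,283), fingers at (290,278) and (318,263). Next I descend.

apply_moves --pt "-0.3 -0.2 1.0 0 0 0" --pt "-0.3 -0.2 2.0 0 0 0" --pt "-0.3 -0.2 2.0 0 0 0"

```text
t: 2.45
tool_pos: [680.1, -103.6, 180.8]
ee_rot: [[-1.0, -0.001, 0.0], [-0.001, 1.0, -0.0], [-0.0, -0.0, -1.0]]
force: [-1.1, -0.7, -0.2]
finger_gap: 68.3
```

```bash
python3 go.py 678,-104,171,90
```

```text
t 2.45 [ 680.1 -103.6  180.8] F [-1.1 -0.7 -0.2] gap 68.3 q [-0.15  0.7   1.62 -0.    0.82 -1.73]
[0.206, -0.043, 0.981, -0.0, 0.0, 0.001]
```

apply_moves --pt "0.2 0 0.9 0 0 0" --pt "0.2 0 1.0 0 0 0" --pt "0.2 0 1.0 0 0 0" --pt "0.2 0 1.0 0 0 0"

```text
t: 2.95
tool_pos: [678.0, -103.7, 170.6]
ee_rot: [[-1.0, -0.001, 0.0], [-0.001, 1.0, -0.0], [-0.0, -0.0, -1.0]]
force: [-0.6, -0.5, 0.0]
finger_gap: 68.4
```

apply_moves --pt "0 0 0 0 0 0" --pt "0 0 0 0 0 0" --pt "0 0 0 0 0 0" --jaw 0.6

```text
t: 3.32
tool_pos: [678.2, -103.7, 171.2]
ee_rot: [[-1.0, -0.001, 0.001], [-0.001, 1.0, -0.0], [-0.001, -0.0, -1.0]]
force: [-1.2, 1.0, 5.0]
finger_gap: 55.9
```

```bash
python3 - <<'E'
from h import *
a=optics.snapshot('scene')
s=manip.get_state();print(np.round(s['tool_pos'],1),s['force'],s['finger_gap'])
save('g2.png',cv2.resize(a[220:320,250:360],None,fx=5,fy=5))
E
```

```text
[ 678.1 -103.7  171.2] [-0.55173369  0.72778009  6.01282936] 55.78214246413113
```

View pics/g2.png

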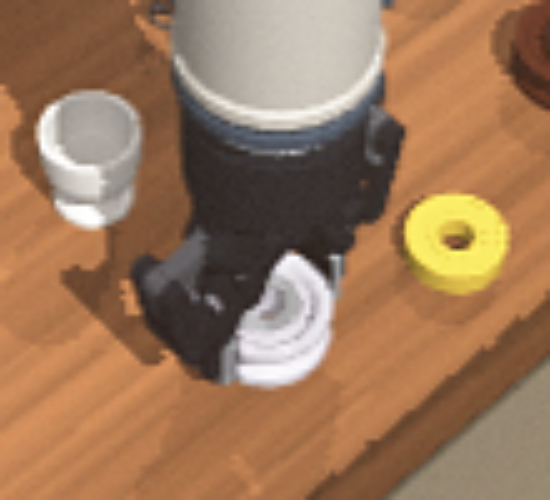

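apply_moves --pt "0 0 -0.5 0 0 0" --pt "0 0 -1.5 0 0 0" --pt "0 0 -4 0 0 0" --pt "0 0 -4 0 0 0"

```text
t: 3.88
tool_pos: [678.9, -103.8, 212.7]
ee_rot: [[-1.0, -0.001, 0.004], [-0.001, 1.0, -0.001], [-0.004, -0.001, -1.0]]
force: [0.4, 0.3, -2.0]
finger_gap: 56.0
```

```bash
python3 - <<'E'
from h import *
a=optics.snapshot('scene')
s=manip.get_state();print(np.round(s['tool_pos'],1),s['force'],s['finger_gap'])
save('g3.png',cv2.resize(a[220:320,250:360],None,fx=5,fy=5))
from go import rows
rows((678,-104,280,90),(604,308,280,97))
E
```

```text
[ 678.3 -103.7  211.4] [-0.25126281 -0.24548454 -3.29306991] 55.70964766406777
[0.017, -0.03, -6.862, -0.0, 0.002, 0.001]
[7.371, 41.178, -6.89, -0.0, 0.002, -0.121]
```

View pics/g3.png

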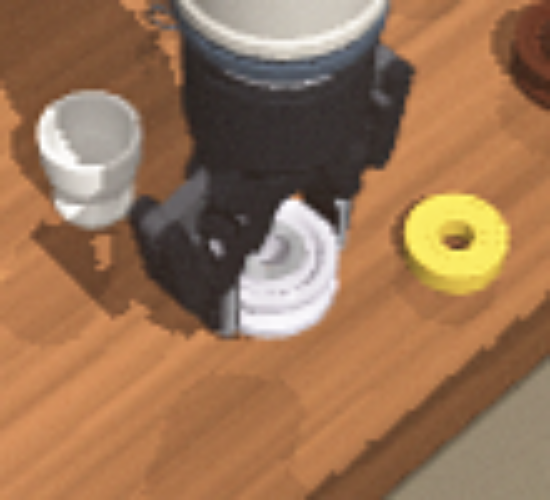

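The pulley is lifted and level (weight reads about 2.6 N more). I carry it to the far red compartment.

apply_moves --pt "0.5 2.5 -2.5 0 0 0" --pt "2 8 -4 0 0 -0.05" --pt "3 14 -4 0 0 -0.12" --pt "4 20 -4 0 0 -0.12" --pt "5 26 -4 0 0 -0.12"

```text
t: 4.55
tool_pos: [626.7, 158.0, 249.6]
ee_rot: [[-0.993, -0.121, -0.001], [-0.121, 0.993, -0.0], [0.001, -0.0, -1.0]]
force: [1.2, 0.5, -2.1]
finger_gap: 55.8
```

```bash
python3 go.py  604,308,250,97
```

```text
t 4.55 [626.7 158.  249.6] F [ 1.2  0.5 -2.1] gap 55.8 q [ 0.24  0.56  1.7  -0.    0.89 -1.45]
[0.447, 15.166, -0.046, -0.0, -0.001, -0.001]
```

apply_moves --pt "0.4 5.5 0 0 0 0" --pt "0.4 11 0 0 0 0" --pt "0.4 14.2 0 0 0 0" --pt "0.4 15 0 0 0 0" --pt "0.4 15 0 0 0 0"

```text
t: 5.18
tool_pos: [605.2, 304.5, 249.6]
ee_rot: [[-0.993, -0.122, -0.001], [-0.122, 0.993, -0.001], [0.001, -0.001, -1.0]]
force: [0.2, -0.9, -1.5]
finger_gap: 55.8
```

```bash
python3 - <<'E'
from h import *
from go import rows
for col,nr in(('red',{'scene':(370,170),'top':(125,210)}),('blue',{'scene':(186,298),'top':(440,210)})):
  for n in nr:
    im=np.load(n+'.npy');H,S,V=hsv(im)
    M=(((H<4)|(H>175))&(S>190)) if col=='red' else (H>105)&(H<125)&(S>130)
    c,bb,hu=blob(M,nr[n],85)
    q=cv2.approxPolyDP(hu,5,True)[:,0]; P=[cast(n,p,18).round(0)[:2].tolist() for p in q.astype(float)]
    print(col,n,q.tolist(),P)
for name,cx,cy,a in(('red',522,298,6.6),('blue',527,-318,3.6)):
  for n in('scene','top'):
    im=np.load(n+'.npy').copy();a_=np.radians(a);u=np.array([np.cos(a_),np.sin(a_)]);v=np.array([-u[1],u[0]])
    pts=[]
    for sx,sy in((1,1),(1,-1),(-1,-1),(-1,1)):
        p=np.array([cx,cy])+125*sx*u+58*sy*v;pts.append(proj(n,np.append(p,18)))
    print(name,n,np.round(pts).tolist())
s=manip.get_state();print(np.round(s['tool_pos'],1));rows((604,308,174,97))
E
```

```text
red scene [[449, 140], [396, 201], [323, 157], [346, 139]] [[605.0, 564.0], [659.0, 246.0], [407.0, 229.0], [395.0, 339.0]]
red top [[158, 270], [98, 277], [91, 153], [149, 148]] [[408.0, 227.0], [395.0, 341.0], [639.0, 368.0], [649.0, 254.0]]
blue scene [[241, 317], [199, 352], [131, 275], [173, 248]] [[655.0, -259.0], [660.0, -367.0], [406.0, -379.0], [403.0, -268.0]]
blue top [[476, 269], [417, 273], [406, 149], [461, 146]] [[408.0, -381.0], [401.0, -268.0], [645.0, -257.0], [651.0, -366.0]]
red scene [[419.0, 175.0], [396.0, 198.0], [322.0, 157.0], [346.0, 138.0]]
red top [[90.0, 153.0], [149.0, 146.0], [159.0, 272.0], [98.0, 279.0]]
blue scene [[242.0, 313.0], [197.0, 351.0], [129.0, 276.0], [172.0, 247.0]]
blue top [[404.0, 148.0], [462.0, 144.0], [478.0, 270.0], [417.0, 274.0]]
[605.2 304.5 249.6]
[0.065, 0.365, 7.558, -0.001, -0.001, -0.0]
```

Tray poses agree in both views to about 3 mm. Now I lower the pulley.

apply_moves --pt "0 0.3 3 0 0 0" --pt "0 0.3 5.5 0 0 0" --pt "0 0.3 6.8 0 0 0" --pt "0 0.3 7.1 0 0 0" --pt "0 0.3 7.1 0 0 0"

```text
t: 5.8
tool_pos: [605.6, 307.4, 179.9]
ee_rot: [[-0.993, -0.12, 0.001], [-0.12, 0.993, 0.0], [-0.001, 0.0, -1.0]]
force: [0.4, 0.2, -1.1]
finger_gap: 56.0
```

```bash
python3 go.py  604,308,174,97
```

```text
t 5.8 [605.6 307.4 179.9] F [ 0.4  0.2 -1.1] gap 56.0 q [ 0.47  0.69  1.64 -0.    0.81 -1.22]
[0.148, 0.082, 0.594, 0.0, 0.001, -0.001]
```

apply_moves --pt "0 0 0.2 0 0 0" --pt "0 0 0.4 0 0 0" --pt "0 0 0.5 0 0 0" --pt "0 0 0.5 0 0 0"

```text
t: 6.3
tool_pos: [605.1, 307.7, 174.4]
ee_rot: [[-0.993, -0.121, -0.0], [-0.121, 0.993, -0.0], [0.0, -0.0, -1.0]]
force: [-0.8, 0.7, -2.3]
finger_gap: 55.9
```

```bash
python3 go.py  604,308,173.5,97
```

```text
t 6.3 [605.1 307.7 174.4] F [-0.8  0.7 -2.3] gap 55.9 q [ 0.47  0.7   1.64  0.    0.8  -1.22]
[0.102, 0.038, 0.091, -0.0, -0.0, -0.001]
```

apply_moves --pt "0 0 0.1 0 0 0" --pt "0 0 0.15 0 0 0" --pt "0 0 0.15 0 0 0"

```text
t: 6.68
tool_pos: [605.2, 307.8, 174.2]
ee_rot: [[-0.993, -0.121, 0.0], [-0.121, 0.993, 0.0], [-0.0, 0.0, -1.0]]
force: [-4.4, -1.5, 10.7]
finger_gap: 55.7
```

Contact at 10.7 N, so I release and then lift straight up.

apply_moves --pt "0 0 0 0 0 0" --pt "0 0 0 0 0 0" --pt "0 0 0 0 0 0" --pt "0 0 -0.5 0 0 0" --jaw 0.2

```text
t: 7.18
tool_pos: [605.0, 307.6, 177.6]
ee_rot: [[-0.993, -0.121, -0.001], [-0.121, 0.993, -0.0], [0.001, -0.0, -1.0]]
force: [-0.1, -0.5, 0.2]
finger_gap: 68.2
```

apply_moves --pt "0 0 -3 0 0 0" --pt "0 0 -7 0 0 0" --pt "0 0 -7 0 0 0"

```text
t: 7.55
tool_pos: [606.5, 308.4, 251.8]
ee_rot: [[-0.993, -0.121, 0.006], [-0.121, 0.993, 0.003], [-0.006, 0.002, -1.0]]
force: [0.7, -0.1, -0.1]
finger_gap: 68.6
```

```bash
python3 go.py  570,112,240,90 570,112,190,90
```

```text
t 7.55 [606.5 308.4 251.8] F [ 0.7 -0.1 -0.1] gap 68.6 q [ 0.47  0.6   1.62  0.    0.92 -1.22]
[6.003, -19.054, 1.1, 0.002, 0.006, 0.121]
[6.032, -19.064, 6.099, 0.002, 0.006, 0.121]
```

apply_moves --pt "2 -6 1 0 0 0.06" --pt "4 -12 1 0 0 0.12" --pt "6 -17.5 1 0 0 0.12" --pt "6 -19 2 0 0 0.12" --pt "6 -19 3 0 0 0.12"

```text
t: 8.18
tool_pos: [568.9, 111.2, 217.3]
ee_rot: [[-1.0, 0.001, 0.0], [0.001, 1.0, 0.0], [-0.0, 0.0, -1.0]]
force: [-0.3, 0.3, 0.6]
finger_gap: 68.4
```

apply_moves --pt "0 0 0 0 0 0" --pt "0 0 0 0 0 0"

```text
t: 8.43
tool_pos: [568.8, 113.1, 217.7]
ee_rot: [[-1.0, -0.003, -0.0], [-0.003, 1.0, 0.0], [0.0, 0.0, -1.0]]
force: [0.2, 0.9, -0.1]
finger_gap: 68.2
```

```bash
python3 go.py  570,112,174,90
```

```text
t 8.43 [568.8 113.1 217.7] F [ 0.2  0.9 -0.1] gap 68.2 q [ 0.19  0.52  1.86  0.    0.76 -1.38]
[-0.121, -0.116, 4.368, 0.0, -0.0, 0.003]
```

apply_moves --pt "-0.1 -0.1 2.2 0 0 0" --pt "-0.1 -0.1 3.8 0 0 0" --pt "-0.1 -0.1 4.3 0 0 0" --pt "-0.1 -0.1 4.3 0 0 0"

```text
t: 8.93
tool_pos: [569.5, 111.1, 174.7]
ee_rot: [[-1.0, -0.001, -0.001], [-0.001, 1.0, -0.0], [0.001, -0.0, -1.0]]
force: [-1.0, -0.8, 0.5]
finger_gap: 68.5
```

apply_moves --pt "0 0 0 0 0 0" --pt "0 0 0 0 0 0" --pt "0 0 0 0 0 0" --pt "0 0 0 0 0 0" --jaw 0.7 --newtons 40

```text
t: 9.43
tool_pos: [569.9, 110.9, 175.9]
ee_rot: [[-1.0, -0.001, 0.001], [-0.001, 1.0, 0.0], [-0.001, 0.0, -1.0]]
force: [-1.4, -0.2, 5.7]
finger_gap: 44.9
```

apply_moves --pt "0 0 -0.5 0 0 0" --pt "0 0 -2 0 0 0" --pt "0 0 -3 0 0 0" --pt "0 0 -3 0 0 0"

```text
t: 9.93
tool_pos: [570.0, 110.9, 206.3]
ee_rot: [[-1.0, -0.001, 0.002], [-0.001, 1.0, 0.0], [-0.002, 0.0, -1.0]]
force: [0.9, -0.4, -1.3]
finger_gap: 45.1
```

```bash
python3 - <<'E'
from h import *
a=optics.snapshot('scene')
s=manip.get_state();print(np.round(s['tool_pos'],1),s['force'],s['finger_gap'])
save('g4.png',cv2.resize(a[110:270,270:450],None,fx=4.4,fy=3.7))
from go import rows
rows((522,297,230,97))
E
```

```text
[569.8 110.8 205.6] [-0.06627146 -0.33959733 -1.6051978 ] 44.74311502685155
[4.751, 18.622, -2.441, 0.0, 0.001, -0.121]
```

View pics/g4.png

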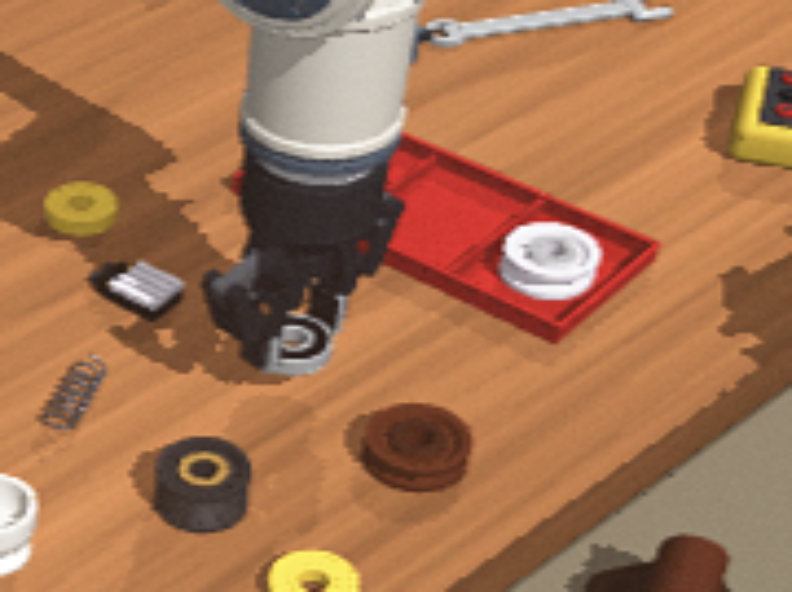

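The V-pulley lies flat in the far red compartment (picture at 550,260), and the bearing is held level at (298,345). Next it goes to the middle red compartment.

apply_moves --pt "1 3.5 -2.4 0 0 -0.04" --pt "2.5 9 -2.4 0 0 -0.12" --pt "4 14.5 -2.4 0 0 -0.12" --pt "4.7 18.1 -2.4 0 0 -0.12" --pt "4.7 18.6 -2.4 0 0 -0.12"

```text
t: 10.6
tool_pos: [521.5, 298.9, 228.6]
ee_rot: [[-0.992, -0.124, -0.0], [-0.124, 0.992, 0.0], [0.0, 0.0, -1.0]]
force: [0.0, -0.0, -1.0]
finger_gap: 44.9
```

apply_moves --pt "0 0 0 0 0 0" --pt "0 0 1 0 0 0"

```text
t: 10.85
tool_pos: [522.8, 295.8, 219.0]
ee_rot: [[-0.993, -0.12, 0.001], [-0.12, 0.993, 0.0], [-0.001, 0.0, -1.0]]
force: [-0.1, -0.2, -0.6]
finger_gap: 45.0
```

```bash
python3 go.py  522,297,184,97
```

```text
t 10.85 [522.8 295.8 219. ] F [-0.1 -0.2 -0.6] gap 45.0 q [ 0.51  0.54  1.82 -0.    0.78 -1.18]
[0.07, 0.125, 3.497, 0.0, 0.001, -0.002]
```

apply_moves --pt "0 0 2.5 0 0 0" --pt "0 0 3.4 0 0 0" --pt "0 0 3.6 0 0 0" --pt "0 0 3.8 0 0 0" --pt "0 0 3.9 0 0 0"

```text
t: 11.48
tool_pos: [522.6, 296.8, 180.4]
ee_rot: [[-0.993, -0.121, 0.001], [-0.121, 0.993, 0.0], [-0.001, 0.0, -1.0]]
force: [0.3, -0.5, -2.3]
finger_gap: 45.1
```

apply_moves --pt "0 0 0.1 0 0 0" --pt "0 0 0.1 0 0 0"

```text
t: 11.72
tool_pos: [522.4, 296.8, 179.1]
ee_rot: [[-0.993, -0.121, 0.0], [-0.121, 0.993, 0.0], [-0.0, 0.0, -1.0]]
force: [0.3, -0.6, -1.5]
finger_gap: 45.1
```

apply_moves --pt "0 0 0.1 0 0 0" --pt "0 0 0.15 0 0 0" --pt "0 0 0.15 0 0 0"

```text
t: 12.1
tool_pos: [522.4, 296.9, 178.8]
ee_rot: [[-0.993, -0.121, 0.0], [-0.121, 0.993, 0.0], [-0.0, 0.0, -1.0]]
force: [-5.2, -2.8, 14.0]
finger_gap: 45.1
```

Contact, so I release to a gap of about 60 mm and lift.

apply_moves --pt "0 0 0 0 0 0" --pt "0 0 0 0 0 0" --pt "0 0 0 0 0 0" --pt "0 0 -0.5 0 0 0" --jaw 0.3

```text
t: 12.6
tool_pos: [522.2, 296.7, 182.2]
ee_rot: [[-0.993, -0.121, -0.001], [-0.121, 0.993, -0.0], [0.001, -0.0, -1.0]]
force: [-0.9, -0.9, 0.5]
finger_gap: 60.1
```

apply_moves --pt "0 0 -3 0 0 0" --pt "0 0 -7 0 0 0" --pt "0 0 -7 0 0 0"

```text
t: 12.98
tool_pos: [523.5, 297.4, 255.7]
ee_rot: [[-0.993, -0.121, 0.005], [-0.121, 0.993, 0.003], [-0.005, 0.002, -1.0]]
force: [0.7, -0.2, -0.2]
finger_gap: 59.8
```

```bash
python3 go.py  614,-2,255,90
```

```text
t 12.97 [523.5 297.4 255.7] F [ 0.7 -0.2 -0.2] gap 59.8 q [ 0.51  0.49  1.8  -0.    0.85 -1.18]
[-5.363, -30.817, 0.029, 0.002, 0.005, 0.121]
```

apply_moves --pt "-1 -6 0 0 0 0.06" --pt "-2.2 -12.5 0 0 0 0.12" --pt "-3.3 -18.5 0 0 0 0.12" --pt "-4.3 -24.5 0 0 0 0.12" --pt "-5.4 -30 0 0 0 0.12" --jaw 0.2

```text
t: 13.6
tool_pos: [612.2, 3.3, 251.6]
ee_rot: [[-1.0, -0.001, -0.001], [-0.001, 1.0, -0.0], [0.001, -0.0, -1.0]]
force: [0.1, 1.0, -0.0]
finger_gap: 68.1
```

apply_moves --pt "0 -0.8 0 0 0 0" --pt "0 -0.8 0 0 0 0" --pt "0 -0.8 0 0 0 0"

```text
t: 13.98
tool_pos: [611.7, -1.3, 252.0]
ee_rot: [[-1.0, -0.002, -0.001], [-0.002, 1.0, 0.0], [0.001, 0.0, -1.0]]
force: [-0.6, -0.1, -0.8]
finger_gap: 68.5
```

```bash
python3 go.py  614,-2,182,90
```

```text
t 13.97 [611.7  -1.3 252. ] F [-0.6 -0.1 -0.8] gap 68.5 q [-0.    0.51  1.78  0.    0.86 -1.58]
[-0.235, -0.075, 7.001, 0.0, -0.001, 0.002]
```

apply_moves --pt "-0.2 -0.1 3 0 0 0" --pt "-0.2 -0.1 5.5 0 0 0" --pt "-0.2 -0.1 7 0 0 0" --pt "-0.2 -0.1 7 0 0 0" --pt "-0.2 -0.1 7 0 0 0"

```text
t: 14.6
tool_pos: [614.6, -3.1, 183.2]
ee_rot: [[-1.0, -0.002, 0.001], [-0.002, 1.0, -0.0], [-0.001, -0.0, -1.0]]
force: [-0.0, 0.2, 0.2]
finger_gap: 68.7
```

apply_moves --pt "0 0 0 0 0 0" --pt "0 0 0 0 0 0" --pt "0 0 0 0 0 0" --pt "0 0 0 0 0 0" --jaw 0.6 --newtons 60

```text
t: 15.1
tool_pos: [614.7, -3.4, 183.9]
ee_rot: [[-1.0, -0.001, 0.002], [-0.001, 1.0, 0.0], [-0.002, 0.0, -1.0]]
force: [-0.9, 1.2, 5.9]
finger_gap: 50.1
```

apply_moves --pt "0 0 -0.5 0 0 0" --pt "0 0 -2 0 0 0" --pt "0 0 -4 0 0 0" --pt "0 0 -4 0 0 0"

```text
t: 15.6
tool_pos: [615.2, -3.5, 225.0]
ee_rot: [[-1.0, -0.001, 0.004], [-0.001, 1.0, -0.0], [-0.004, -0.0, -1.0]]
force: [0.1, -0.1, -3.1]
finger_gap: 50.7
```

```bash
python3 - <<'E'
from h import *
a=optics.snapshot('scene')
s=manip.get_state();print(np.round(s['tool_pos'],1),s['force'],s['finger_gap'])
save('g5.png',cv2.resize(a[110:290,250:450],None,fx=4,fy=3.3))
from go import rows
rows((609,-313,275,93.5))
E
```

```text
[614.7  -3.5 223.9] [-0.83841665  0.11765216 -2.90128078] 50.37429341867204
[0.593, -30.945, -5.112, -0.0, 0.003, -0.06]
```

View pics/g5.png

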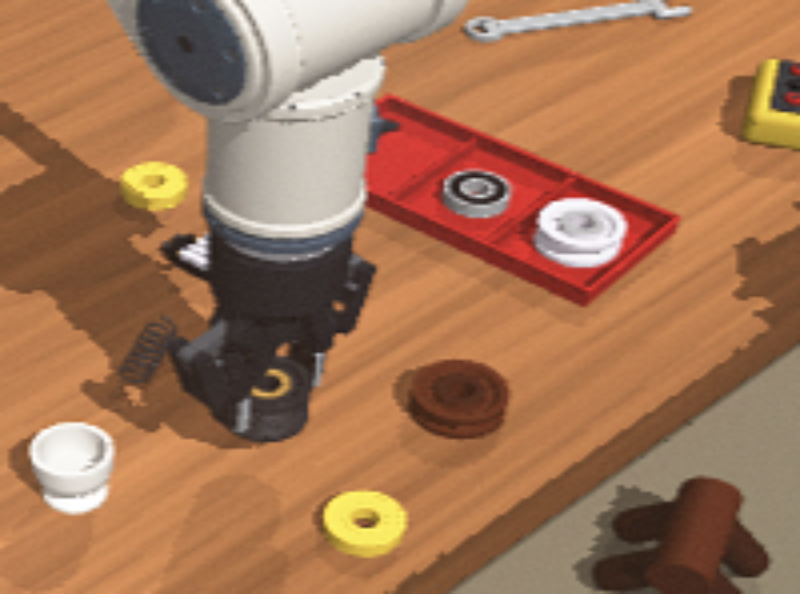

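The bearing lies flat in the middle red compartment (475,193), and the ribbed pulley is held at (270,400). I raise it to clear the egg cup and carry it to blue.

apply_moves --pt "0 -1 -4 0 0 0" --pt "0.2 -6 -5.5 0 0 -0.06" --pt "0.3 -12 -5.5 0 0 -0.06" --pt "0.4 -18 -5.5 0 0 -0.06" --pt "0.6 -24 -5.5 0 0 -0.06"

```text
t: 16.27
tool_pos: [608.1, -245.2, 277.1]
ee_rot: [[-0.998, -0.061, -0.0], [-0.061, 0.998, 0.0], [0.0, 0.0, -1.0]]
force: [0.8, -0.7, -3.2]
finger_gap: 50.4
```

```bash
python3 go.py  609,-313,260,93.5
```

```text
t 16.27 [ 608.1 -245.2  277.1] F [ 0.8 -0.7 -3.2] gap 50.4 q [-0.39  0.53  1.66  0.    0.95 -2.02]
[0.325, -6.769, 1.704, 0.0, -0.0, 0.0]
```

apply_moves --pt "0.2 -4.5 0.5 0 0 0" --pt "0.2 -6.7 2 0 0 0" --pt "0.2 -6.8 5 0 0 0" --pt "0.2 -6.8 7 0 0 0" --pt "0.2 -6.8 7 0 0 0"

```text
t: 16.9
tool_pos: [609.8, -310.3, 205.0]
ee_rot: [[-0.998, -0.062, -0.004], [-0.062, 0.998, 0.002], [0.004, 0.002, -1.0]]
force: [-0.3, -0.1, -3.3]
finger_gap: 50.2
```

```bash
python3 go.py  609,-313,189,93.5
```

```text
t 16.9 [ 609.8 -310.3  205. ] F [-0.3 -0.1 -3.3] gap 50.2 q [-0.47  0.66  1.62  0.    0.86 -2.11]
[0.094, -0.27, 1.596, 0.002, -0.004, 0.001]
```

apply_moves --pt "0.1 -0.2 0.8 0 0 0" --pt "0.1 -0.2 1.4 0 0 0" --pt "0.1 -0.2 1.6 0 0 0" --pt "0.1 -0.2 1.7 0 0 0" --pt "0.1 -0.2 1.7 0 0 0"

```text
t: 17.52
tool_pos: [609.9, -313.6, 190.7]
ee_rot: [[-0.998, -0.061, 0.0], [-0.061, 0.998, -0.0], [-0.0, -0.0, -1.0]]
force: [-0.0, -0.5, -3.6]
finger_gap: 50.1
```

apply_moves --pt "0 0 0.1 0 0 0" --pt "0 0 0.1 0 0 0"

```text
t: 17.77
tool_pos: [609.8, -313.6, 189.5]
ee_rot: [[-0.998, -0.061, 0.0], [-0.061, 0.998, -0.0], [-0.0, -0.0, -1.0]]
force: [-0.7, -0.0, -3.5]
finger_gap: 50.5
```

apply_moves --pt "0 0 0.1 0 0 0" --pt "0 0 0.2 0 0 0" --pt "0 0 0.2 0 0 0"

```text
t: 18.15
tool_pos: [609.7, -313.5, 187.3]
ee_rot: [[-0.998, -0.061, -0.0], [-0.061, 0.998, 0.0], [0.0, 0.0, -1.0]]
force: [0.2, -0.2, -2.9]
finger_gap: 50.3
```

apply_moves --pt "0 0 0.05 0 0 0" --pt "0 0 0.1 0 0 0"

```text
t: 18.4
tool_pos: [609.8, -313.6, 186.9]
ee_rot: [[-0.998, -0.061, -0.0], [-0.061, 0.998, 0.0], [0.0, 0.0, -1.0]]
force: [-3.2, 0.9, 5.4]
finger_gap: 50.2
```

Contact. I release and go up.

apply_moves --pt "0 0 0 0 0 0" --pt "0 0 0 0 0 0" --pt "0 0 0 0 0 0" --pt "0 0 -0.5 0 0 0" --jaw 0.25

```text
t: 18.9
tool_pos: [609.7, -313.5, 191.2]
ee_rot: [[-0.998, -0.061, -0.001], [-0.061, 0.998, 0.0], [0.001, 0.0, -1.0]]
force: [0.1, -0.8, -0.2]
finger_gap: 63.7
```

apply_moves --pt "0 0 -3 0 0 0" --pt "0 0 -7 0 0 0" --pt "0 0 -7 0 0 0"

```text
t: 19.27
tool_pos: [611.1, -314.2, 265.4]
ee_rot: [[-0.998, -0.061, 0.006], [-0.061, 0.998, -0.003], [-0.006, -0.003, -1.0]]
force: [-0.0, 0.1, 0.1]
finger_gap: 64.1
```

```bash
python3 go.py  459,-117,240,90
```

```text
t 19.27 [ 611.1 -314.2  265.4] F [-0.   0.1  0.1] gap 64.1 q [-0.48  0.59  1.59 -0.    0.95 -2.11]
[13.99, 20.625, 2.394, -0.003, 0.006, 0.061]
```

apply_moves --pt "3.3 5 0 0 0 0.06" --pt "6.6 10 0.5 0 0 0.06" --pt "10 15 1 0 0 0.06" --pt "13 19.2 2 0 0 0.06" --pt "14 20.6 3 0 0 0.06" --jaw 0.35

```text
t: 19.9
tool_pos: [455.1, -114.7, 230.7]
ee_rot: [[-1.0, -0.003, -0.002], [-0.003, 1.0, 0.001], [0.002, 0.001, -1.0]]
force: [0.2, 0.6, 0.0]
finger_gap: 55.3
```

apply_moves --pt "0 0 0 0 0 0" --pt "0 0 1 0 0 0" --pt "0 0 1 0 0 0"

```text
t: 20.27
tool_pos: [458.2, -117.3, 220.8]
ee_rot: [[-1.0, -0.0, -0.0], [-0.0, 1.0, -0.0], [0.0, -0.0, -1.0]]
force: [0.3, -0.5, -0.1]
finger_gap: 55.6
```

```bash
python3 go.py  459,-117,173,90
```

```text
t 20.27 [ 458.2 -117.3  220.8] F [ 0.3 -0.5 -0.1] gap 55.6 q [-0.25  0.4   2.09 -0.    0.65 -1.82]
[-0.081, 0.035, 4.78, -0.0, -0.0, 0.0]
```

apply_moves --pt "-0.1 0 2.5 0 0 0" --pt "-0.1 0 4 0 0 0" --pt "-0.1 0 4.6 0 0 0" --pt "-0.1 0 4.7 0 0 0" --pt "-0.1 0 4.7 0 0 0"

```text
t: 20.9
tool_pos: [458.7, -116.6, 174.8]
ee_rot: [[-1.0, -0.001, 0.001], [-0.001, 1.0, -0.0], [-0.001, -0.0, -1.0]]
force: [0.2, 0.1, 0.2]
finger_gap: 55.4
```

apply_moves --pt "0 0 0 0 0 0" --pt "0 0 0 0 0 0" --pt "0 0 0 0 0 0" --pt "0 0 0 0 0 0" --jaw 0.8 --newtons 40

```text
t: 21.4
tool_pos: [458.7, -116.5, 175.2]
ee_rot: [[-1.0, -0.001, 0.001], [-0.001, 1.0, -0.0], [-0.001, -0.0, -1.0]]
force: [-0.9, 0.8, 6.3]
finger_gap: 32.6
```

apply_moves --pt "0 0 -0.5 0 0 0" --pt "0 0 -2 0 0 0" --pt "0 0 -4 0 0 0" --pt "0 0 -4 0 0 0"

```text
t: 21.9
tool_pos: [459.2, -116.7, 216.2]
ee_rot: [[-1.0, -0.001, 0.003], [-0.001, 1.0, -0.001], [-0.003, -0.001, -1.0]]
force: [0.4, -0.4, -1.6]
finger_gap: 32.8
```

```bash
python3 - <<'E'
from h import *
a=optics.snapshot('scene')
s=manip.get_state();print(np.round(s['tool_pos'],1),s['force'],s['finger_gap'])
save('g6.png',cv2.resize(a[180:360,120:320],None,fx=4,fy=3.3))
from go import rows
rows((445,-323,225,93.5))
E
```

```text
[ 458.8 -116.6  215.4] [ 0.41633554 -0.18427691 -1.10879463] 32.51030665813508
[1.402, -20.639, -0.955, -0.001, 0.002, -0.06]
```

View pics/g6.png

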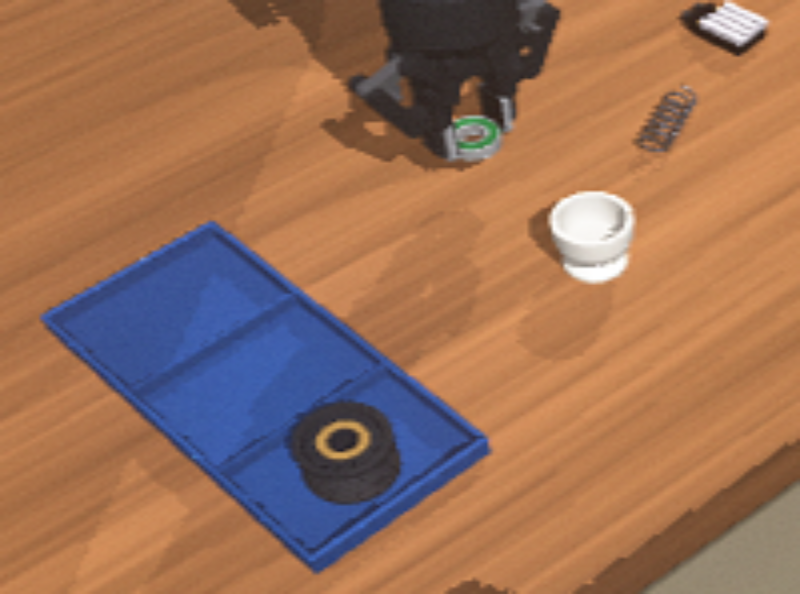

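The ribbed pulley stands in the far blue compartment (345,450), and the small bearing is held level at (475,137). It goes to the near compartment.

apply_moves --pt "0.2 -4 -1 0 0 -0.06" --pt "0.6 -10 -1 0 0 -0.06" --pt "1 -16 -1 0 0 -0.06" --pt "1.4 -20 -1 0 0 -0.06" --pt "1.4 -20.6 -1 0 0 -0.06"

```text
t: 22.58
tool_pos: [444.2, -324.7, 223.9]
ee_rot: [[-0.998, -0.058, 0.0], [-0.058, 0.998, -0.0], [-0.0, -0.0, -1.0]]
force: [0.4, -0.1, -1.1]
finger_gap: 33.0
```

apply_moves --pt "0 0 0 0 0 0" --pt "0 0 1 0 0 0" --pt "0 0 2 0 0 0"

```text
t: 22.95
tool_pos: [444.8, -321.4, 203.6]
ee_rot: [[-0.998, -0.063, -0.0], [-0.063, 0.998, 0.0], [0.0, 0.0, -1.0]]
force: [0.2, 0.2, -1.1]
finger_gap: 33.1
```

```bash
python3 go.py  445,-323,181,93.5
```

```text
t 22.95 [ 444.8 -321.4  203.6] F [ 0.2  0.2 -1.1] gap 33.1 q [-0.63  0.51  1.94  0.    0.7  -2.26]
[-0.014, -0.166, 2.261, 0.0, -0.0, 0.001]
```

apply_moves --pt "0 -0.1 1.2 0 0 0" --pt "0 -0.1 1.9 0 0 0" --pt "0 -0.1 2.2 0 0 0" --pt "0 -0.1 2.3 0 0 0" --pt "0 -0.1 2.4 0 0 0"

```text
t: 23.58
tool_pos: [444.9, -323.6, 180.6]
ee_rot: [[-0.998, -0.061, 0.0], [-0.061, 0.998, -0.0], [-0.0, -0.0, -1.0]]
force: [-0.2, -0.5, -0.9]
finger_gap: 33.0
```

apply_moves --pt "0 0 0.1 0 0 0" --pt "0 0 0.2 0 0 0" --pt "0 0 0.2 0 0 0"

```text
t: 23.95
tool_pos: [444.8, -323.5, 178.5]
ee_rot: [[-0.998, -0.061, 0.0], [-0.061, 0.998, -0.0], [-0.0, -0.0, -1.0]]
force: [-0.4, -0.6, 0.6]
finger_gap: 32.8
```

apply_moves --pt "0 0 0.05 0 0 0" --pt "0 0 0.05 0 0 0"

```text
t: 24.2
tool_pos: [444.8, -323.5, 178.3]
ee_rot: [[-0.998, -0.061, 0.0], [-0.061, 0.998, -0.0], [-0.0, -0.0, -1.0]]
force: [-0.7, 0.9, 4.2]
finger_gap: 32.7
```

apply_moves --pt "0 0 0 0 0 0" --pt "0 0 0 0 0 0" --pt "0 0 0 0 0 0" --pt "0 0 -0.5 0 0 0" --jaw 0.4

```text
t: 24.7
tool_pos: [444.6, -323.4, 182.8]
ee_rot: [[-0.998, -0.061, -0.001], [-0.061, 0.998, 0.0], [0.001, 0.001, -1.0]]
force: [-0.8, -0.3, -0.4]
finger_gap: 51.3
```

apply_moves --pt "0 0 -3 0 0 0" --pt "0 0 -7 0 0 0" --pt "0 0 -7 0 0 0"

```text
t: 25.08
tool_pos: [445.8, -324.3, 256.0]
ee_rot: [[-0.998, -0.061, 0.005], [-0.061, 0.998, -0.003], [-0.004, -0.004, -1.0]]
force: [0.9, 0.1, -0.3]
finger_gap: 51.2
```

```bash
python3 go.py  457,102,250,97.5
```

```text
t 25.07 [ 445.8 -324.3  256. ] F [ 0.9  0.1 -0.3] gap 51.2 q [-0.63  0.43  1.91  0.    0.8  -2.26]
[-3.722, 42.482, 0.461, -0.004, 0.004, -0.07]
```

apply_moves --pt "-0.5 6 0 0 0 -0.07" --pt "-1 12 0 0 0 -0.07" --pt "-1.6 18 0 0 0 -0.07" --pt "-2.1 24 0 0 0 -0.07" --pt "-2.6 30 0 0 0 -0.07" --jaw 0.35

```text
t: 25.7
tool_pos: [451.9, -20.7, 252.5]
ee_rot: [[-0.991, -0.131, -0.0], [-0.131, 0.991, -0.0], [0.0, 0.0, -1.0]]
force: [1.2, -0.2, 0.2]
finger_gap: 55.8
```

apply_moves --pt "-0.6 6 0 0 0 0" --pt "-1 11.5 0 0 0 0" --pt "-1 12.4 0 0 0 0" --pt "-1 12.4 1 0 0 0" --pt "-1 12.4 1.5 0 0 0"

```text
t: 26.32
tool_pos: [445.8, 100.7, 236.9]
ee_rot: [[-0.992, -0.13, -0.001], [-0.13, 0.992, -0.001], [0.001, -0.0, -1.0]]
force: [-0.6, -0.7, 0.7]
finger_gap: 55.4
```

```bash
python3 go.py  457,102,178,97.5; python3 - <<'E'
from h import *
a=optics.snapshot('scene')
save('g7.png',cv2.resize(a[120:270,220:390],None,fx=4.5,fy=4))
E
```

```text
t 26.32 [445.8 100.7 236.9] F [-0.6 -0.7  0.7] gap 55.4 q [ 0.22  0.35  2.12 -0.    0.68 -1.48]
[-1.14, -0.011, 5.885, -0.0, -0.001, -0.001]
```

View pics/g7.png

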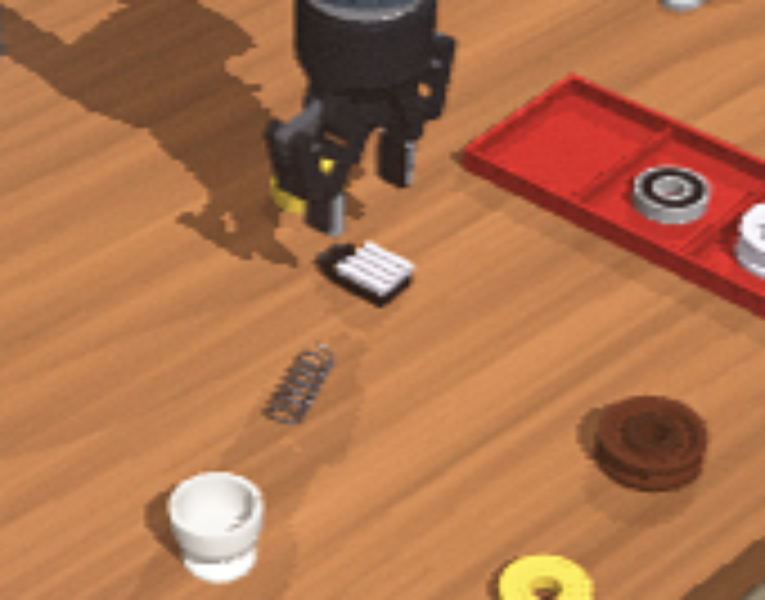

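The brush holder is at (365,272) with the gripper over it, and needs +1.1 cm in x.

apply_moves --pt "-1.1 0 1 0 0 0" --pt "-1.1 0 3.5 0 0 0" --pt "-1.1 0 5.4 0 0 0" --pt "-1.1 0 6 0 0 0" --pt "-1.1 0 6 0 0 0"

```text
t: 27.0
tool_pos: [457.3, 102.9, 177.6]
ee_rot: [[-0.991, -0.13, -0.001], [-0.13, 0.991, -0.0], [0.001, -0.0, -1.0]]
force: [-0.3, 0.3, -0.2]
finger_gap: 55.7
```

apply_moves --pt "0 0 0 0 0 0" --pt "0 0 0 0 0 0" --pt "0 0 0 0 0 0" --pt "0 0 0 0 0 0" --jaw 0.8 --newtons 35

```text
t: 27.5
tool_pos: [457.4, 103.3, 178.7]
ee_rot: [[-0.991, -0.131, 0.001], [-0.131, 0.991, 0.0], [-0.002, 0.0, -1.0]]
force: [-0.2, -1.3, 6.5]
finger_gap: 29.2
```

apply_moves --pt "0 0 -0.5 0 0 0" --pt "0 0 -2 0 0 0" --pt "0 0 -4 0 0 0" --pt "0 0 -4 0 0 0"

```text
t: 28.0
tool_pos: [457.6, 103.4, 219.7]
ee_rot: [[-0.991, -0.131, 0.003], [-0.131, 0.991, 0.001], [-0.003, 0.0, -1.0]]
force: [-0.1, 0.3, -0.4]
finger_gap: 29.1
```

```bash
python3 - <<'E'
from h import *
a=optics.snapshot('scene')
s=manip.get_state();print(np.round(s['tool_pos'],1),s['force'],s['finger_gap'])
save('g8.png',cv2.resize(a[120:270,220:390],None,fx=4.5,fy=4))
from go import rows
rows((532,-318,270,93.5),(457,102,270,97))
E
```

```text
[457.3 103.3 218.8] [ 0.1705582   0.34779421 -1.32617429] 29.339016410299664
[-1.907, -42.743, -5.121, 0.0, 0.002, 0.07]
[0.032, -0.123, -5.119, 0.0, 0.002, 0.009]
```

View pics/g8.png

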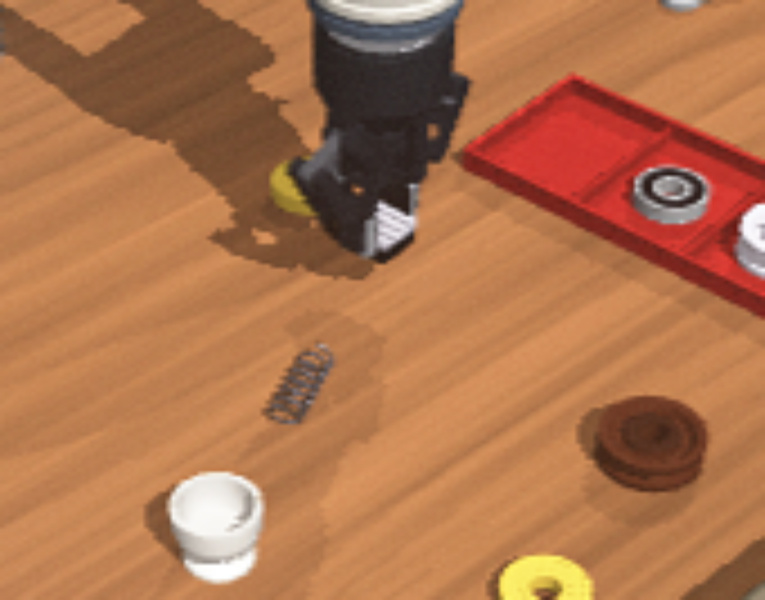

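Brush holder is held level at (390,235). I carry it to the middle blue compartment.

apply_moves --pt "0 -2 -3 0 0 0" --pt "-0.3 -8 -4 0 0 0.07" --pt "-0.6 -14 -4 0 0 0.07" --pt "-0.8 -20 -4 0 0 0.07" --pt "-1 -26 -4 0 0 0.07"

```text
t: 28.68
tool_pos: [500.7, -155.2, 257.4]
ee_rot: [[-0.998, -0.061, -0.0], [-0.061, 0.998, 0.0], [0.0, 0.0, -1.0]]
force: [1.5, -0.4, -0.7]
finger_gap: 29.2
```

```bash
python3 go.py  533,-318,258,93.5
```

```text
t 28.68 [ 500.7 -155.2  257.4] F [ 1.5 -0.4 -0.7] gap 29.2 q [-0.3   0.39  1.97  0.    0.78 -1.94]
[-2.228, -16.45, -0.064, 0.0, -0.0, 0.0]
```

apply_moves --pt "-0.7 -5.5 0 0 0 0" --pt "-1.5 -11 0 0 0 0" --pt "-2.1 -15.5 0 0 0 0" --pt "-2.2 -16.5 1 0 0 0" --pt "-2.2 -16.5 3 0 0 0"

```text
t: 29.3
tool_pos: [532.7, -316.8, 226.8]
ee_rot: [[-0.998, -0.06, 0.0], [-0.06, 0.998, 0.0], [-0.0, 0.0, -1.0]]
force: [-0.6, 0.4, -1.5]
finger_gap: 29.0
```

apply_moves --pt "0 0 0.5 0 0 0" --pt "0 0 0.5 0 0 0"

```text
t: 29.55
tool_pos: [532.6, -315.2, 221.9]
ee_rot: [[-0.998, -0.062, -0.002], [-0.062, 0.998, 0.001], [0.002, 0.001, -1.0]]
force: [-0.4, -0.0, -0.8]
finger_gap: 29.1
```

```bash
python3 go.py  533,-318,183,93.5
```

```text
t 29.55 [ 532.6 -315.2  221.9] F [-0.4 -0.  -0.8] gap 29.1 q [-0.54  0.56  1.77  0.    0.81 -2.17]
[-0.028, -0.284, 3.893, 0.001, -0.002, 0.001]
```

apply_moves --pt "0 -0.3 2 0 0 0" --pt "0 -0.3 3.4 0 0 0" --pt "0 -0.3 3.8 0 0 0" --pt "0 -0.3 3.9 0 0 0" --pt "0 -0.3 3.9 0 0 0"

```text
t: 30.18
tool_pos: [533.3, -319.7, 184.2]
ee_rot: [[-0.998, -0.061, 0.0], [-0.061, 0.998, -0.0], [-0.0, -0.0, -1.0]]
force: [0.2, 0.5, -1.3]
finger_gap: 29.3
```

apply_moves --pt "0 0 0.05 0 0 0" --pt "0 0 0.1 0 0 0" --pt "0 0 0.1 0 0 0"

```text
t: 30.55
tool_pos: [533.1, -319.6, 183.1]
ee_rot: [[-0.998, -0.061, 0.0], [-0.061, 0.998, -0.0], [-0.0, -0.0, -1.0]]
force: [-0.0, 0.2, -0.3]
finger_gap: 29.8
```

apply_moves --pt "0 0 0.05 0 0 0" --pt "0 0 0.1 0 0 0" --pt "0 0 0.1 0 0 0"

```text
t: 30.92
tool_pos: [533.1, -319.6, 181.9]
ee_rot: [[-0.998, -0.061, -0.0], [-0.061, 0.998, 0.0], [0.0, 0.0, -1.0]]
force: [0.0, -0.1, -1.5]
finger_gap: 29.3
```

apply_moves --pt "0 0 0.05 0 0 0" --pt "0 0 0.05 0 0 0"

```text
t: 31.18
tool_pos: [533.1, -319.6, 181.7]
ee_rot: [[-0.998, -0.061, 0.0], [-0.061, 0.998, -0.0], [-0.0, -0.0, -1.0]]
force: [-1.5, -0.0, 3.9]
finger_gap: 28.9
```

apply_moves --pt "0 0 0.05 0 0 0" --pt "0 0 0.05 0 0 0"

```text
t: 31.42
tool_pos: [533.1, -319.6, 181.7]
ee_rot: [[-0.998, -0.061, 0.0], [-0.061, 0.998, -0.0], [-0.0, -0.0, -1.0]]
force: [-3.6, 1.4, 10.0]
finger_gap: 28.8
```

apply_moves --pt "0 0 0 0 0 0" --pt "0 0 0 0 0 0" --pt "0 0 0 0 0 0" --pt "0 0 -0.5 0 0 0" --jaw 0.45

```text
t: 31.92
tool_pos: [532.9, -319.5, 185.6]
ee_rot: [[-0.998, -0.061, -0.001], [-0.061, 0.998, 0.0], [0.001, 0.001, -1.0]]
force: [-0.1, 0.2, 0.1]
finger_gap: 46.8
```

apply_moves --pt "0 0 -3 0 0 0" --pt "0 0 -8 0 0 0" --pt "2 5 -14 0 0 0" --pt "6 8 -18 0 0 0" --pt "12 12 -18 0 0 0"

```text
t: 32.55
tool_pos: [426.6, -219.3, 365.5]
ee_rot: [[-0.998, -0.062, 0.005], [-0.062, 0.998, -0.003], [-0.005, -0.003, -1.0]]
force: [-1.1, 0.2, 0.5]
finger_gap: 47.0
```

apply_moves --pt "4 5 0 0 0 0" --pt "8 9 0 0 0 0" --pt "10 12 0 0 0 0" --pt "10 12 0 0 0 0"

```text
t: 33.05
tool_pos: [317.5, -104.7, 362.7]
ee_rot: [[-0.998, -0.063, 0.0], [-0.063, 0.998, 0.0], [-0.0, 0.0, -1.0]]
force: [1.2, -0.7, 0.2]
finger_gap: 46.6
```

```bash
python3 - <<'E'
from h import *
a=optics.snapshot('scene');b=optics.snapshot('top');np.save('scene2',a);np.save('top2',b);save('s9.png',a);save('t9.png',b)
s=manip.get_state();print(s['t'],np.round(s['tool_pos'],1),s['force'],s['finger_gap'])
E
```

```text
33.15 [ 319.6 -106.1  363.2] [-0.84547191 -0.21940398 -0.42744038] 47.222716036493516
```

View pics/s9.png

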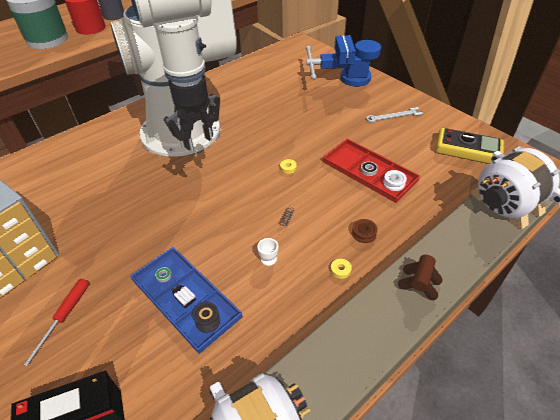

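View pics/t9.png

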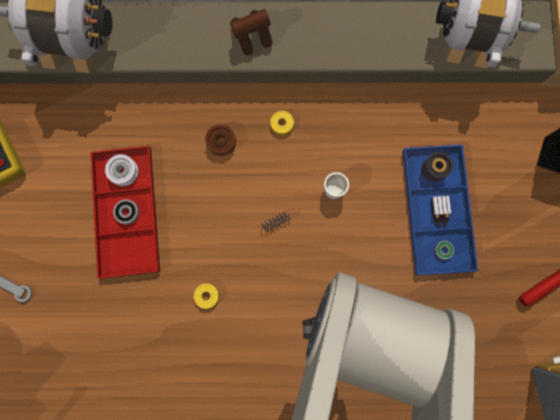

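All five parts sit in their compartments and the other items are unmoved. I'll run a numeric check before handing in.

```bash
python3 - <<'E'
from h import *
im=np.load('top2.npy');H,S,V=hsv(im)
T={'red':(522,298,6.6),'blue':(527,-318,3.6)}
for k,uv,r,h,t in(('v',(122,170),18,24,'red'),('large',(125,211),14,14,'red'),('small',(445,250),12,11,'blue'),('brush',(441,207),14,20,'blue'),('ribbed',(438,167),15,36,'blue')):
    M=(S<90)&(V>50)
    if k=='small': M|=(H>45)&(H<95)
    if k=='ribbed': M=~((H>105)&(H<125)&(S>110))
    c,bb,hu=blob(M,uv,r);p=cast('top',c,3+h*(1 if k=='brush' else .5))[:2];cx,cy,a=T[t];a=np.radians(a);d=p-[cx,cy]
    print(k,c.round(1),p.round(0),'tray xy',(np.array([[np.cos(a),np.sin(a)],[-np.sin(a),np.cos(a)]])@d).round(0))
a=np.load('top.npy').astype(int)
for n,(u,v) in(('old',(220,139)),('egg',(336,186)),('spring',(276,222))):
    print(n,np.abs(a[v-15:v+15,u-15:u+15]-im[v-15:v+15,u-15:u+15]).mean().round(1))
E
```

```text
v [121.2 169.6] [606. 308.] tray xy [84.  0.]
large [125.5 211.5] [522. 297.] tray xy [ 0. -1.]
small [443.9 249.8] [ 446. -324.] tray xy [-82.  -1.]
brush [441.3 206.1] [ 529. -319.] tray xy [ 2. -1.]
ribbed [437.4 166.4] [ 609. -316.] tray xy [82. -4.]
old 4.2
egg 6.9
spring 5.3
```

```bash
python3 -c "
from h import *
print(job.sign_off())"
```

```text
the job is handed in; nothing more can be done
None
```

I set all five parts down in their own compartments and handed the job in after about 33 s of the 102 s allowed; the sign-off reported no verdict.

| Part | Tray | Compartment | Offset from compartment centre |
|---|---|---|---|
| V-belt pulley | red | far | within about 2 mm |
| Large bearing | red | middle | within about 1 mm |
| Ribbed pulley | blue | far | about 4 mm across |
| Brush holder | blue | middle | about 2 mm (heat sink centre) |
| Small bearing | blue | near | within about 1 mm |

- **Placing:** Each part was lowered until the wrist force showed floor contact, with at most 14 N pushing up, and then released. The final pictures show the parts flat and upright, and the gripper was clear of everything.
- **Items to leave alone:** The old pulley, egg cup and spring look unmoved. Comparing the first and last top views around each, I saw only small brightness differences; I did not measure their positions.
- **Disagreements:**
  - The closed finger gap read about 1 to 2 mm below each part's nominal size.
  - The two cameras differed by 1 to 3 mm.
  - The red tray's far-left corner could not be measured in the scene view, because a neighbouring red object was picked up instead. I relied on the top view, and the other three corners agreed.

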